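# Show the slicing plate to the inspection camera

## Task

Wind the inspection lamp's clockwork timer clockwise to its stop, turning the key a part turn at a time. Then take the slotted slicing plate out of the rack by its grip, leaving the other two plates standing there, and hold it up to the inspection camera: the middle of the steel blade midway between the tips of the two focus prongs, a flat face (either one) square to the lens, grip uppermost, touching neither camera nor prongs. Finish while holding it still there; do not put it down.

Things in the scene. Friction and masses are not known exactly. Their poses are not given: they have to be found in the camera images.
- timer_key (a joint): How far the timer's brass key is wound, rad: 0 unwound, 3.6 at the stop; above 3.3 counts as wound. It grows clockwise seen from above and starts at 0 to 0.6. A light spring (0.04 N m at most) pulls back, but friction holds the key wherever it is let go; winding takes about 0.1 N m.
- key_grip (a point): Where to grip the key: on its vertical axis, 33 mm above the top of the white timer box (90 by 90 by 70 mm high, fixed), 103 mm above the table. The key's flat upright wing is 40 mm long (x axis), 10 mm thick (y axis) and 28 mm high (11 mm above to 17 mm below this point); the axes turn with it, z up.
- slotted_plate: Plate to present: steel blade 70 mm wide (y), 95 high (z), 5 thick (x, normal to its two like faces), with six long level slots right through; on its top edge a black grip 44 wide, 10 thick (x), 30 high. Origin: middle of the blade's lower edge, z up through the blade; the grip's middle is 110 mm above the origin. About 0.14 kg, loose, upright in any one of the rack's three slots.
- plate_mid (a point): Centre of the slotted plate's blade, 47.5 mm above its origin along z.
- holed_plate: Another plate of the same size and grip, with twelve 14 mm round dark holes; leave it in the rack. Origin and axes as for the slotted plate.
- rasp_plate: Another plate of the same size and grip, covered with many 4 mm dark teeth; leave it in the rack. Origin and axes as for the slotted plate.
- rack: Fixed wooden rack, base 76 (x) by 330 (y) by 10 mm high, origin under its centre. Three slots in line at y = -100, 0, 100 mm; each holds a plate upright (axes along the rack's), lower edge 10 mm above the table, between lips that reach 34 mm above the table. A plate comes out straight up: lift it at least 30 mm before moving sideways.
- station: Fixed stand of the inspection camera: grey base 110 mm (x) by 140 mm (y), 15 to 45 mm high above the table (its height varies), with a post that carries the camera head. The camera looks towards the stand's +x, and upward.
- camera_head: Inspection camera, 70 mm black box, white ring lamp round the lens. Origin inside, on the lens axis; x points out of the lens along the view (20 degrees above level), y is level, z is the picture's up (leans 20 degrees back over the camera). Lens front at x = 47 mm. Two straight focus prongs (6 mm rods, 10 mm ball ends) run forward at y = -60 and 60 mm, tips at x = 190 mm.
- focus (a point): Midway between the two prong tips, on the lens axis, 190 mm from the camera head's origin, axes as the camera head. The blade's centre is to be held here, the plate's x along this x (either way round), the plate's z along this z.

How it is judged:
By the outcome, as a careful person would: the job done as asked, in the order asked, and still so for the second after the job is handed in, while the arm keeps its last pose, push and grip.
It also fails if it takes over 72 s, if anything falls off the work surface, if the arm or the gripper's body presses on something with over 40 N, if the wrist force passes 120 N, or if a joint passes its speed limit or range.

## Robot

A 7-joint arm with a two-finger parallel gripper is mounted at the origin on the work surface. World frame = base frame: x ahead of the robot, y to its left, z up, the work surface at z = 0. Lengths are in m, angles in rad, forces in N, time in s.
With the tool pointing down it reaches from about 0.4 to 0.85 m from the base axis. Payload 10.4 kg.
Tool frame: the origin (TCP) lies on the centre line of the jaws, within the pads' length; the fingertips stand 17 mm ahead of it and the grasp point (between the pads) lies 2 mm behind it; z points along the fingers, y is the line along which they close (so a half turn about z gives the same grasp; the last joint's range is limited). The gripper opens to 85 mm and grips with 20 to 120 N. Pads are 22 mm wide; open, the fingers measure 114 mm over their backs; the gripper's body (76 mm by 85 mm) begins 54 mm behind the grasp point. The pads swing forward as they close: fully open they stand 13 mm farther back than shut.
Start: joints at [1.317, 0.332, -0.065, 1.46, 0.022, 1.35, -0.088], TCP at [0.143, -0.608, 0.248] pointing down, gripper open.
Joint ranges: [-2.6, 2.6], [-0.5, 2.12], [-1.47, 1.34], [0.16, 2.42], [-1.27, 4.41], [0.06, 2.06], [-2.6, 2.6]. Speed limits (rad/s): [2.22, 2.22, 2.79, 2.79, 3.14, 3.14, 3.14].

## Interface

Orientations are given as a unit quaternion [x, y, z, w].
In Python, from workcell import sensors, imaging, order, spotter gives the robot as it stands. The module is installed in compiled form; this text tells all that it offers.
- The arm moves only by the shell command python3 -m inch 'ROWS' [FORCE]. ROWS is JSON, a list that holds one entry, the list of rows, each a list of 7 numbers: the shift along the tool's x, y, z in m, then the turn, a rotation vector about the tool's x, y, z in rad, then the closure, from -1 (fully open) to 1 (shut). In form: [[[x, y, z, ax, ay, az, hand], ...]]. A call has 1 to 10 rows; each row is the pose to reach, as a shift and turn from the pose commanded when the call began, along the tool's axes at that moment; what a row does not reach only later rows make up. A row lasts 1/10 s, in which the tool goes at most 50 mm and 8.59 degrees, less where a joint would pass 70% of its speed; a pose out of reach is approached as far as the arm can. A call with a gripper value outside its range is refused whole. The fingers move at their own pace and stop on an object; FORCE is the grip in N (left out, the last holds). Time passes only in rows, so rows that repeat a pose let the fingers close. It gives the time, the measured TCP pose, the force, the opening and the grip force at its end, in the units of the state.
- sensors.get_obs(): the state, without advancing time (a new reading comes with each control period).
- imaging.camera(name): name is "scene" or "top" or "wrist"; returns the picture (400x640x3 uint8, blue, green, red); there is no depth.
- imaging.calibration(name): a dict with "mtx" (3x3 intrinsics, pixels), "R" (3x3) and "t" (3): a world point X has camera coordinates R X + t; the wrist camera has in their place "tool_from_camera" (4x4, takes a point from camera to tool coordinates, whose origin is the TCP and whose axes are the flange's). Camera axes: x right, y down, z forward; pixel columns grow to the right and rows downward; lengths in m; the calibration is good to about 2 mm. A picture is of the moment at which its call begins: read the wrist's pose just before it. calibration takes no time and is no camera call.
- order.hand_in(): hands the job in; it is judged then, once.
Trained networks look in the newest picture that a camera, given by its name, has taken for a name from the list of things; names that differ only in an ending like _2 or _b are one class to them, and where a whole thing is asked for, a point or a joint stands for the part that bears it (a point fixed in the world has none). Each returns a list of dicts, best first, with "conf" (0 to 1); they miss things now and then, are a little off and sometimes report something else, mostly with a low value. They report only what shows in the picture. A call takes as long as a camera call.
- spotter.look_for(label, camera): "pixel" ([column, row] in pixels, amid what is visible of it).
The state is a dict: "clock": time; "joint_pos": joint angles; "joint_velocities": joint speeds; "tau": joint torques, N m; "position": TCP position; "ee_rot": TCP orientation; "ft_force": force on the tool from outside, world axes, zero at the start; "torque": the same for the moment, N m; "grip_width": opening from 0.0 (shut) to 1.0 (fully open); "grasp_force": force on a finger pad.
Only numpy, scipy, OpenCV 4.12 (cv2) and the standard library are available. Lean on these libraries where they do the work, as an engineer would, in place of code of your own. Each camera call takes 0.05 s, during which the arm holds its last target. There are 200 camera calls.

## Working session

There is one attempt and no reset: what is moved stays moved. The work goes in short steps, Python scripts to look and compute and a shell command to move; the robot and the scene stay as the last step left them, time stands still between calls to the robot, and variables do not carry over. Pictures are saved under pics/ and viewed, at most 10 in all, crops included, and the job is handed in when it is done.

```bash
mkdir -p pics
python3 - <<'E'
from workcell import sensors, imaging, spotter
import cv2,numpy as np
for c in ("scene","top"):
    cv2.imwrite(f"pics/{c}0.png",imaging.camera(c))
    k=imaging.calibration(c); print(c,np.round(k["mtx"],1).tolist(),np.round(k["R"],3).tolist(),np.round(k["t"],3).tolist())
    for n in ("timer_key","key_grip","slotted_plate","holed_plate","rasp_plate","rack","station","camera_head"):
        print(n,[(np.round(d["pixel"]).tolist(),round(d["conf"],2)) for d in spotter.look_for(n,c)[:3]])
print(imaging.calibration("wrist")); o=sensors.get_obs(); print(o)
E
```

```text
scene [[456.6, 0.0, 316.6], [0.0, 456.6, 202.0], [0.0, 0.0, 1.0]] [[-0.776, 0.631, 0.007], [0.508, 0.631, -0.586], [-0.374, -0.451, -0.81]] [0.441, -0.139, 1.391]
timer_key [([318.0, 228.0], 0.57)]
key_grip [([403.0, 312.0], 0.51), ([314.0, 224.0], 0.48)]
slotted_plate [([404.0, 292.0], 0.75)]
holed_plate [([441.0, 318.0], 0.91)]
rasp_plate [([373.0, 264.0], 0.92), ([403.0, 310.0], 0.16)]
rack [([404.0, 308.0], 0.68)]
station [([241.0, 126.0], 0.55)]
camera_head [([236.0, 103.0], 0.85)]
top [[413.5, 0.0, 318.7], [0.0, 413.5, 205.1], [0.0, 0.0, 1.0]] [[-0.016, -1.0, -0.015], [-0.983, 0.019, -0.182], [0.183, 0.012, -0.983]] [-0.036, 0.539, 1.132]
timer_key [([316.0, 203.0], 0.44)]
key_grip []
slotted_plate [([221.0, 227.0], 0.75)]
holed_plate [([188.0, 230.0], 0.64)]
rasp_plate [([314.0, 202.0], 0.62), ([184.0, 229.0], 0.52), ([256.0, 214.0], 0.51)]
rack [([230.0, 229.0], 0.76)]
station [([472.0, 219.0], 0.92)]
camera_head [([479.0, 214.0], 0.64)]
{'mtx': array([[308.69360322,   0.        , 319.13011418],
       [  0.        , 308.69360322, 201.34465537],
       [  0.        ,   0.    
[... 403 characters left out ...]
int_pos': array([ 1.31739938,  0.33220148, -0.0646969 ,  1.46012778,  0.02157724,
        1.34990687, -0.08849023]), 'joint_velocities': array([-0.00154903,  0.00027496, -0.00032548,  0.00090757, -0.00023342,
        0.00025787, -0.00061055]), 'tau': array([-1.51481577e-04, -6.25234437e+01,  4.87188133e-02, -3.91835546e+01,
        1.65245659e-02,  1.93498112e-03, -6.28417681e-06]), 'position': array([ 0.14299365, -0.60842712,  0.2483233 ]), 'ee_rot': array([9.93348655e-01, 1.15145340e-01, 2.13683910e-05, 2.19070171e-05]), 'ft_force': array([ 0.07064221, -0.81325337, -0.10411704]), 'torque': array([ 0.01508044,  0.02980014, -0.06886689]), 'grasp_force': 0.0, 'grip_width': 1.0044565840918116}
```

View both.

View pics/scene0.png

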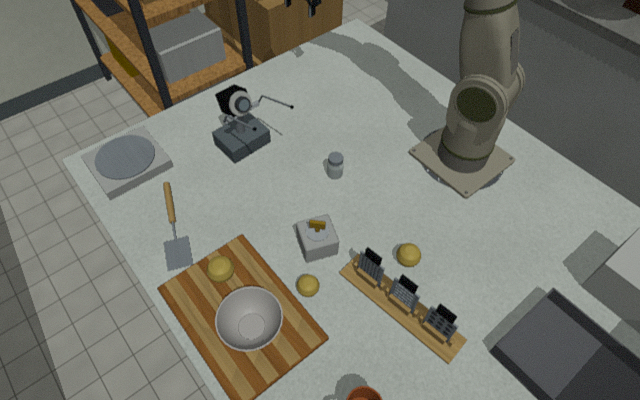

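View pics/top0.png

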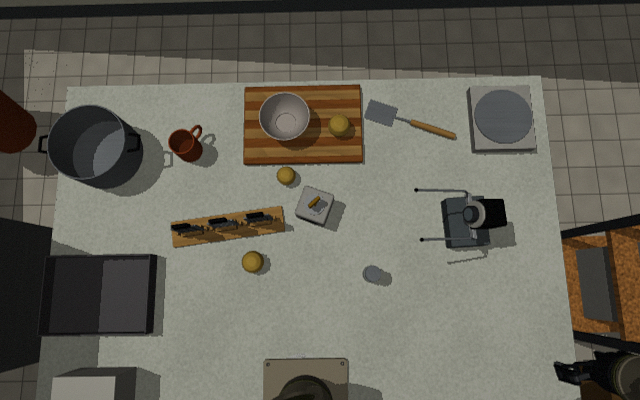

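Run:
```python
import cv2,numpy as np
s=cv2.imread("pics/scene0.png");t=cv2.imread("pics/top0.png")
f=lambda im,x,y,w,h,k:cv2.resize(im[y:y+h,x:x+w],None,fx=k,fy=k,interpolation=cv2.INTER_CUBIC)
a=np.hstack([f(s,200,75,100,75,4),f(t,410,180,100,75,4)])
b=np.hstack([f(s,290,205,100,75,4),f(t,165,190,100,75,4)])
cv2.imwrite("pics/z1.png",np.vstack([a,b]))
```

```text
(no output)
```

View pics/z1.png

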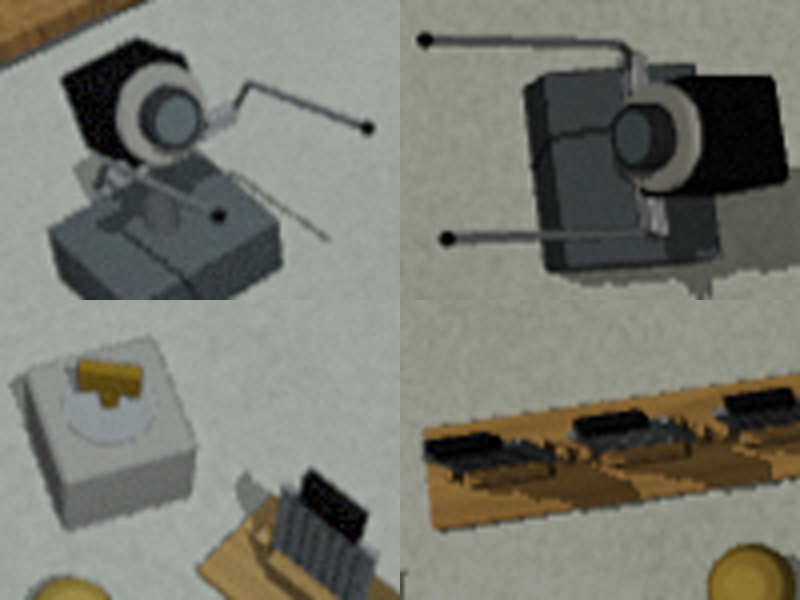

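```bash
cat > h.py <<'E'
import numpy as np
from scipy.spatial.transform import Rotation as Ro
from workcell import sensors, imaging, spotter
def cam(n,obs=None):
    k=imaging.calibration(n)
    if n=="wrist":
        T=k["tool_from_camera"]; Rt=Ro.from_quat(obs["ee_rot"]).as_matrix()
        return k["mtx"], Rt@T[:3,:3], obs["position"]+Rt@T[:3,3]
    return k["mtx"],k["R"].T,-k["R"].T@k["t"]
def ray(n,p,obs=None):
    K,R,c=cam(n,obs); d=R@np.linalg.inv(K)@[p[0],p[1],1]; return c,d/np.linalg.norm(d)
def plane(n,p,z,obs=None):
    c,d=ray(n,p,obs); return c+d*(z-c[2])/d[2]
def tri(*rs):
    A=sum(np.eye(3)-np.outer(d,d) for c,d in rs); b=sum((np.eye(3)-np.outer(d,d))@c for c,d in rs)
    X=np.linalg.solve(A,b); return X,max(np.linalg.norm((np.eye(3)-np.outer(d,d))@(X-c)) for c,d in rs)
E
python3 - <<'E'
from h import *
np.set_printoptions(precision=4,suppress=True)
A,ea=tri(ray("top",(415.9,189.7)),ray("scene",(254.2,128.7)))
B,eb=tri(ray("top",(421.4,239.4)),ray("scene",(291.7,106.7)))
print("tips",A,ea,B,eb,"gap",np.linalg.norm(A-B)); F=(A+B)/2; d=(A-B); yaw=np.arctan2(d[1],d[0]); print("focus",F,"camx yaw", yaw+np.pi/2, yaw-np.pi/2)
print("key",tri(ray("top",(314,202)),ray("scene",(317,225))), plane("top",(314,202),.108))
for p in [(180.7,226.7),(218,221),(255,215.5)]: print("grip",plane("top",p,.13))
print("slot scene", plane("scene",(404,283),.12))
for p in [(170.7,222.5),(173.7,247.5),(284,207),(287,230)]: print("rack corner",plane("top",p,.01))
E
```

```text
tips [ 0.5385 -0.2834  0.2326] 0.0006308220676477517 [ 0.418  -0.2892  0.232 ] 0.00034346905314751276 gap 0.12058308584782466
focus [ 0.4782 -0.2863  0.2323] camx yaw 1.6188637485041923 -1.5227289050856008
key (array([ 0.5395, -0.034 ,  0.0961]), np.float64(0.0009504822335180762)) [ 0.5366 -0.0336  0.108 ]
grip [0.4724 0.3196 0.13  ]
grip [0.4859 0.221  0.13  ]
grip [0.4988 0.1229 0.13  ]
slot scene [0.4966 0.2164 0.12  ]
rack corner [0.5021 0.3919 0.01  ]
rack corner [0.4283 0.3794 0.01  ]
rack corner [0.5422 0.0576 0.01  ]
rack corner [0.4737 0.0489 0.01  ]
```

```bash
cat >> h.py <<'E'
np.set_printoptions(precision=4,suppress=True)
def down(yaw):
    x=np.array([np.cos(yaw),np.sin(yaw),0]); z=np.array([0,0,-1.]); return np.column_stack([x,np.cross(z,x),z])
def delta(p,R,p0=None,R0=None):
    o=sensors.get_obs(); p0=o["position"] if p0 is None else p0
    R0=Ro.from_quat(o["ee_rot"]).as_matrix() if R0 is None else R0
    print("shift",R0.T@(np.array(p)-p0),"turn",Ro.from_matrix(R0.T@R).as_rotvec())
def state():
    o=sensors.get_obs(); R=Ro.from_quat(o["ee_rot"]).as_matrix()
    print("t",round(o["clock"],2),"p",o["position"],"yaw",np.arctan2(R[1,0],R[0,0]),"j",o["joint_pos"],"F",o["ft_force"],"M",o["torque"],"w",round(o["grip_width"],3),"g",o["grasp_force"]); return o
E
python3 - <<'E'
from h import *
delta([.538,-.034,.40],down(2.26))
delta([.538,-.034,.40],down(1.76))
E
```

```text
shift [ 0.5159 -0.4688 -0.1517] turn [ 0.0001  0.     -2.0292]
shift [ 0.5159 -0.4688 -0.1517] turn [ 0.0001  0.     -1.5292]
```

```bash
python3 -m inch '[[[0,0,-0.05,0,0,0,-1],[0,0,-0.1,0,0,0,-1],[0,0,-0.15,0,0,0,-1],[0.04,-0.035,-0.15,0,0,-0.15,-1],[0.075,-0.07,-0.15,0,0,-0.3,-1],[0.11,-0.1,-0.15,0,0,-0.45,-1],[0.145,-0.135,-0.15,0,0,-0.6,-1],[0.18,-0.17,-0.15,0,0,-0.75,-1],[0.22,-0.2,-0.15,0,0,-0.9,-1],[0.255,-0.235,-0.15,0,0,-1.05,-1]]]'
python3 - <<'E'
from h import *
state(); delta([.538,-.034,.34],down(2.26))
E
```

```text
clock: 1.9
position: [0.3385, -0.3195, 0.3985]
ee_rot: [0.8, 0.6, -0.0, 0.0]
ft_force: [1.2, -1.1, 0.4]
grip_width: 1.003
grasp_force: 0.0
t 1.9 p [ 0.3385 -0.3195  0.3985] yaw 1.2871236719927293 j [ 1.0495 -0.0431 -0.3729  1.5745 -0.0154  1.6065  0.3928] F [ 1.1866 -1.0698  0.3537] M [-0.0357 -0.0155 -0.0143] w 1.003 g 0.0
shift [0.3299 0.1116 0.0583] turn [ 0.0002  0.0008 -0.9729]
```

```bash
python3 -m inch '[[[0.045,0.015,0.008,0,0,-0.14,-1],[0.09,0.03,0.016,0,0,-0.28,-1],[0.135,0.045,0.024,0,0,-0.42,-1],[0.18,0.06,0.032,0,0,-0.56,-1],[0.225,0.075,0.04,0,0,-0.7,-1],[0.27,0.09,0.048,0,0,-0.84,-1],[0.31,0.105,0.055,0,0,-0.96,-1],[0.33,0.112,0.058,0,0,-0.973,-1],[0.33,0.112,0.058,0,0,-0.973,-1]]]'
python3 - <<'E'
from h import *; import cv2
o=state(); cv2.imwrite("pics/w1.png",imaging.camera("wrist"))
for n in ("key_grip","timer_key"):
  for d in spotter.look_for(n,"wrist")[:2]: print(n,d, plane("wrist",d["pixel"],.105,o))
E
```

```text
clock: 2.8
position: [0.5399, -0.0337, 0.3396]
ee_rot: [0.427, 0.904, 0.001, -0.001]
ft_force: [-1.1, -0.0, 0.3]
grip_width: 1.003
grasp_force: 0.0
t 2.8 p [ 0.5399 -0.0337  0.3396] yaw 2.259490001379082 j [ 0.6321  0.1793 -0.7433  1.5021  0.1192  1.5078  0.578 ] F [-1.0523 -0.0159  0.3065] M [ 0.0413  0.0058 -0.0587] w 1.003 g 0.0
key_grip {'pixel': [317.8, 174.3], 'conf': 0.8} [ 0.5372 -0.0336  0.105 ]
timer_key {'pixel': [320.4, 172.5], 'conf': 0.63} [ 0.5382 -0.03    0.105 ]
```

View pics/w1.png

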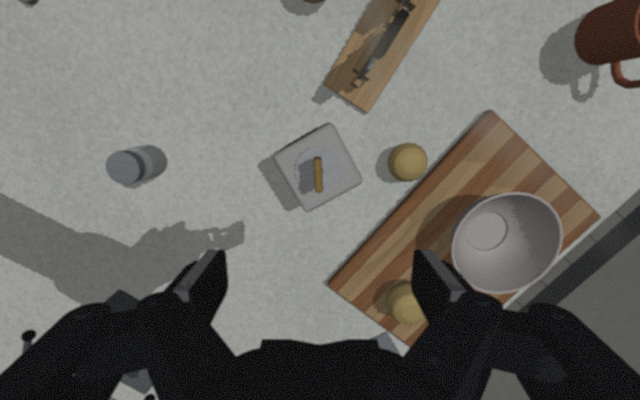

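Run:
```python
from h import *
o=sensors.get_obs()
P=lambda p,z: plane("wrist",p,z,o)
print("box",np.mean([P(p,.07) for p in [(330,124),(274,158),(308,210),(361,183)]],0))
a,b=P((316.5,157),.114),P((320,191),.114); d=a-b; print("wing",(a+b)/2,np.linalg.norm(d),np.arctan2(d[1],d[0]))
delta([.5375,-.033,.101],down(np.arctan2(d[1],d[0])))
```

```text
box [ 0.537  -0.0388  0.07  ]
wing [ 0.5359 -0.0371  0.114 ] 0.03993053039326833 2.3516832549405877
shift [0.005  0.0022 0.2394] turn [-0.0004  0.0004 -0.0993]
```

```bash
python3 -m inch '[[[0,0,0.05,0,0,-0.09,-1],[0,0,0.1,0,0,-0.09,-1],[0,0,0.13,0,0,-0.09,-1],[0,0,0.13,0,0,-0.09,-1],[0,0,0.13,0,0,-0.09,-1]]]'
python3 - <<'E'
from h import *; import cv2
o=state(); im=imaging.camera("wrist"); cv2.imwrite("pics/w2.png",im[0:300,120:520])
for n in ("key_grip","timer_key"):
  for d in spotter.look_for(n,"wrist")[:2]: print(n,d, plane("wrist",d["pixel"],.105,o))
state()
E
```

```text
clock: 3.45
position: [0.5393, -0.0382, 0.2117]
ee_rot: [0.389, 0.921, -0.0, 0.0]
ft_force: [0.7, 0.6, 1.0]
grip_width: 0.999
grasp_force: 0.0
t 3.45 p [ 0.5393 -0.0382  0.2117] yaw 2.341990396305514 j [ 0.6324  0.2477 -0.7397  1.7048  0.1754  1.2559  0.6246] F [0.7197 0.5665 0.9725] M [ 0.0712 -0.0058  0.0127] w 0.999 g 0.0
key_grip {'pixel': [322.5, 197.8], 'conf': 0.72} [ 0.5364 -0.0321  0.105 ]
timer_key {'pixel': [322.0, 199.2], 'conf': 0.87} [ 0.5369 -0.0331  0.105 ]
timer_key {'pixel': [393.4, 50.5], 'conf': 0.71} [0.4983 0.0766 0.105 ]
t 3.6 p [ 0.5403 -0.0375  0.2127] yaw 2.3430570181748234 j [ 0.6317  0.247  -0.7406  1.7035  0.1756  1.2552  0.6243] F [ 0.4981  0.389  -0.062 ] M [-0.0346 -0.0193 -0.013 ] w 1.002 g 0.0
```

View pics/w2.png

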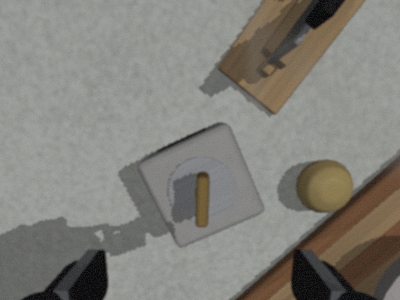

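```bash
python3 -m inch '[[[0.005,0.001,0.05,0,0,0,-1],[0.005,0.001,0.09,0,0,0,-1],[0.005,0.001,0.111,0,0,0,-1],[0.005,0.001,0.111,0,0,0,-1],[0.005,0.001,0.111,0,0,0,1],[0.005,0.001,0.111,0,0,0,1],[0.005,0.001,0.111,0,0,0,1],[0.005,0.001,0.111,0,0,0,1],[0.005,0.001,0.111,0,0,0,1],[0.005,0.001,0.111,0,0,0,1]]]' 40
python3 -c "
from h import *
state()"
```

```text
clock: 4.6
position: [0.537, -0.0327, 0.0999]
ee_rot: [0.388, 0.922, 0.0, 0.001]
ft_force: [1.4, 0.9, 4.3]
grip_width: 0.113
grasp_force: 40.1
t 4.6 p [ 0.537  -0.0327  0.0999] yaw 2.3438532780414407 j [ 0.5857  0.3657 -0.7113  1.83    0.2735  1.0444  0.5415] F [1.4227 0.9447 4.3252] M [ 0.121  -0.162  -0.1063] w 0.113 g 40.11670410633087
```

```bash
python3 -m inch '[[[0,0,0,0,0,0.14,1],[0,0,0,0,0,0.28,1],[0,0,0,0,0,0.42,1],[0,0,0,0,0,0.56,1],[0,0,0,0,0,0.7,1],[0,0,0,0,0,0.84,1],[0,0,0,0,0,0.98,1],[0,0,0,0,0,1.12,1],[0,0,0,0,0,1.26,1],[0,0,0,0,0,1.4,1]]]'
python3 -c "
from h import *
state()"
```

```text
clock: 5.6
position: [0.5387, -0.0325, 0.1]
ee_rot: [0.892, 0.452, 0.002, 0.001]
ft_force: [12.0, 0.2, -5.5]
grip_width: 0.113
grasp_force: 38.8
t 5.6 p [ 0.5387 -0.0325  0.1   ] yaw 0.9386281085164168 j [ 0.3967  0.32   -0.4846  1.8382  0.1727  1.0195 -0.7893] F [11.9554  0.2042 -5.5042] M [ 0.1229 -2.3015  0.0788] w 0.113 g 38.830568343400955
```

```bash
python3 -m inch '[[[0.001,0.001,0,0,0,0.14,1],[0.001,0.001,0,0,0,0.28,1],[0.001,0.001,0,0,0,0.42,1],[0.001,0.001,0,0,0,0.56,1],[0.001,0.001,0,0,0,0.7,1],[0.001,0.001,0,0,0,0.75,1],[0.001,0.001,0,0,0,0.75,1]]]'
python3 -c "
from h import *
state()"
```

```text
clock: 6.3
position: [0.5394, -0.0334, 0.1]
ee_rot: [0.995, 0.096, 0.002, 0.001]
ft_force: [6.4, -3.1, -1.9]
grip_width: 0.109
grasp_force: 39.9
t 6.3 p [ 0.5394 -0.0334  0.1   ] yaw 0.19139722972058273 j [ 0.3008  0.3069 -0.3724  1.8401  0.1311  1.0148 -1.5041] F [ 6.4065 -3.0557 -1.9085] M [-0.4933 -1.3739 -0.0065] w 0.109 g 39.86622333526611
```

```bash
python3 -m inch '[[[0,0,0,0,0,0,-1],[0,0,0,0,0,0,-1],[0,0,0,0,0,0,-1],[0,0,0,0,0,0,-1],[0,0,-0.03,0,0,0,-1],[0,0,-0.05,0,0,0,-1],[0,0,-0.05,0,0,-0.14,-1],[0,0,-0.05,0,0,-0.28,-1],[0,0,-0.05,0,0,-0.42,-1],[0,0,-0.05,0,0,-0.56,-1]]]'
python3 -m inch '[[[0,0,0,0,0,-0.14,-1],[0,0,0,0,0,-0.28,-1],[0,0,0,0,0,-0.42,-1],[0,0,0,0,0,-0.56,-1],[0,0,0,0,0,-0.7,-1],[0,0,0,0,0,-0.84,-1],[0,0,0,0,0,-0.98,-1],[0,0,0,0,0,-1.12,-1],[0,0,0,0,0,-1.26,-1],[0,0,0,0,0,-1.4,-1]]]'
python3 -m inch '[[[0,0,0,0,0,-0.14,-1],[0,0,0,0,0,-0.28,-1],[0,0,0,0,0,-0.42,-1],[0,0,0,0,0,-0.56,-1],[0,0,0,0,0,-0.7,-1],[0,0,0,0,0,-0.84,-1],[0,0,0,0,0,-0.98,-1],[0,0,0,0,0,-1.12,-1],[0,0,0,0,0,-1.18,-1],[0,0,0,0,0,-1.18,-1]]]'
python3 - <<'E'
from h import *; import cv2
o=state(); im=imaging.camera("wrist"); cv2.imwrite("pics/w3.png",im)
for n in ("key_grip","timer_key"):
  for d in spotter.look_for(n,"wrist")[:2]: print(n,d, plane("wrist",d["pixel"],.105,o))
E
```

```text
clock: 7.3
position: [0.5377, -0.0326, 0.1493]
ee_rot: [0.929, 0.371, -0.0, 0.0]
ft_force: [0.8, 0.3, 0.4]
grip_width: 1.0
grasp_force: 0.0
clock: 8.3
position: [0.5376, -0.0326, 0.1492]
ee_rot: [0.471, 0.882, -0.0, -0.0]
ft_force: [-1.2, 0.1, -0.2]
grip_width: 1.002
grasp_force: 0.0
clock: 9.3
position: [0.5376, -0.0327, 0.1492]
ee_rot: [-0.096, 0.995, 0.0, -0.0]
ft_force: [-0.3, 0.0, 0.5]
grip_width: 1.001
grasp_force: 0.0
t 9.3 p [ 0.5376 -0.0327  0.1492] yaw -2.948626628535082 j [ 0.6681  0.3265 -0.8054  1.7787  0.2567  1.1454  1.5457] F [-0.2683  0.0275  0.4965] M [ 0.0186 -0.0114 -0.0126] w 1.001 g 0.0
key_grip {'pixel': [316.6, 232.6], 'conf': 0.61} [ 0.5358 -0.0346  0.105 ]
timer_key {'pixel': [316.2, 231.2], 'conf': 0.77} [ 0.5349 -0.035   0.105 ]
```

View pics/w3.png

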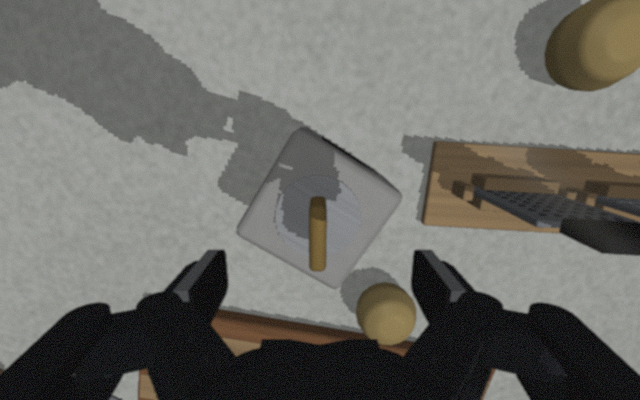

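```bash
python3 -m inch '[[[-0.001,-0.001,0.03,0,0,0,-1],[-0.001,-0.001,0.049,0,0,0,-1],[-0.001,-0.001,0.049,0,0,0,-1],[-0.001,-0.001,0.049,0,0,0,1],[-0.001,-0.001,0.049,0,0,0,1],[-0.001,-0.001,0.049,0,0,0,1],[-0.001,-0.001,0.049,0,0,0,1],[-0.001,-0.001,0.049,0,0,0,1],[-0.001,-0.001,0.049,0,0,0,1],[-0.001,-0.001,0.049,0,0,0,1]]]' 40
python3 -m inch '[[[0,0,0,0,0,0.12,1],[0,0,0,0,0,0.24,1],[0,0,0,0,0,0.36,1],[0,0,0,0,0,0.48,1],[0,0,0,0,0,0.6,1],[0,0,0,0,0,0.72,1],[0,0,0,0,0,0.8,1],[0,0,0,0,0,0.88,1],[0,0,0,0,0,0.88,1]]]'
python3 -c "
from h import *
state()"
```

```text
clock: 10.45
position: [0.5392, -0.0335, 0.1007]
ee_rot: [-0.096, 0.995, -0.0, 0.0]
ft_force: [-1.8, -0.9, 5.7]
grip_width: 0.109
grasp_force: 44.2
clock: 11.35
position: [0.539, -0.0344, 0.1007]
ee_rot: [0.339, 0.941, -0.001, 0.0]
ft_force: [-3.5, -3.0, 6.7]
grip_width: 0.11
grasp_force: 44.5
t 11.35 p [ 0.539  -0.0344  0.1007] yaw 2.4502410572717834 j [ 0.5179  0.3503 -0.6277  1.8263  0.2375  1.0404  0.6772] F [-3.5188 -3.0363  6.6761] M [-0.5824  0.6222 -0.0182] w 0.11 g 44.5231631398201
```

```bash
python3 -m inch '[[[0,0,0,0,0,0.05,1],[0,0,0,0,0,0.1,1],[0,0,0,0,0,0.1,1]]]'>/dev/null; python3 -c "
from h import *
state()"; python3 -m inch '[[[0,0,0,0,0,0.05,1],[0,0,0,0,0,0.1,1],[0,0,0,0,0,0.1,1]]]'>/dev/null; python3 -c "
from h import *
state()"
```

```text
t 11.65 p [ 0.5389 -0.0344  0.1007] yaw 2.351256195122649 j [ 0.5047  0.3468 -0.6116  1.827   0.2302  1.039   0.5837] F [-3.5951 -4.1357  6.3417] M [-0.6921  0.6652 -0.0321] w 0.109 g 44.60083365440369
t 11.95 p [ 0.5388 -0.0345  0.1007] yaw 2.2531654566980666 j [ 0.4912  0.3434 -0.5957  1.8277  0.2237  1.0376  0.4903] F [-4.3235 -3.3394  7.6436] M [-0.9362  0.8275  1.1593] w 0.104 g 64.42388021154329
```

```bash
python3 -m inch '[[[0,0,0,0,0,0,-1],[0,0,0,0,0,0,-1],[0,0,0,0,0,0,-1],[0,0,0,0,0,0,-1],[0,0,-0.05,0,0,0,-1],[0,0,-0.1,0,0,0,-1],[0,0,-0.15,0,0,0,-1],[0,0,-0.19,0,0,0,-1],[0,0,-0.19,0,0,0,-1]]]'
python3 - <<'E'
from h import *; import cv2
o=state(); im=imaging.camera("wrist"); cv2.imwrite("pics/w4.png",im)
delta([.487,.2195,.29],down(1.70))
for n in ("slotted_plate","holed_plate","rasp_plate"):
  for d in spotter.look_for(n,"wrist")[:3]: print(n,d, plane("wrist",d["pixel"],.1,o))
E
```

```text
clock: 12.85
position: [0.5411, -0.0329, 0.2962]
ee_rot: [0.429, 0.903, 0.001, 0.004]
ft_force: [0.3, 1.1, -1.2]
grip_width: 0.999
grasp_force: 0.0
t 12.85 p [ 0.5411 -0.0329  0.2962] yaw 2.253975012463736 j [ 0.5357  0.1709 -0.6278  1.5878  0.1033  1.407   0.582 ] F [ 0.2549  1.0676 -1.2247] M [ 0.0244 -0.0279  0.0423] w 0.999 g 0.0
shift [0.2295 0.1183 0.0025] turn [0.0043 0.0027 0.5539]
rasp_plate {'pixel': [391.2, 31.5], 'conf': 0.65} [0.5041 0.1206 0.1   ]
```

View pics/w4.png

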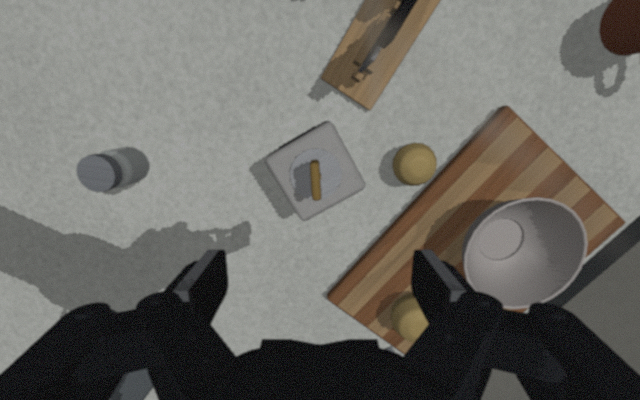

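```bash
python3 -m inch '[[[0.04,0.02,0,0,0,0.09,-1],[0.08,0.04,0,0,0,0.18,-1],[0.12,0.06,0,0,0,0.27,-1],[0.155,0.08,0,0,0,0.36,-1],[0.19,0.1,0,0,0,0.45,-1],[0.215,0.11,0,0,0,0.52,-1],[0.229,0.118,0.002,0,0,0.554,-1],[0.229,0.118,0.002,0,0,0.554,-1],[0.229,0.118,0.002,0,0,0.554,-1]]]'
python3 - <<'E'
from h import *; import cv2
o=state(); im=imaging.camera("wrist"); cv2.imwrite("pics/w5.png",im)
for n in ("slotted_plate","holed_plate","rasp_plate"):
  for d in spotter.look_for(n,"wrist")[:3]: print(n,d, plane("wrist",d["pixel"],.1,o))
state()
E
```

```text
clock: 13.95
position: [0.4857, 0.218, 0.2871]
ee_rot: [0.66, 0.752, -0.001, -0.0]
ft_force: [0.5, 0.2, 0.2]
grip_width: 1.003
grasp_force: 0.0
t 13.95 p [0.4857 0.218  0.2871] yaw 1.7010241452494714 j [ 0.1813  0.1817 -0.7714  1.6119  0.1278  1.4022 -0.4734] F [0.4815 0.2103 0.2251] M [ 0.0094 -0.0419 -0.0831] w 1.003 g 0.0
slotted_plate {'pixel': [322.5, 177.7], 'conf': 0.95} [0.4873 0.2244 0.1   ]
holed_plate {'pixel': [327.5, 71.5], 'conf': 0.91} [0.4787 0.3255 0.1   ]
rasp_plate {'pixel': [322.8, 269.6], 'conf': 0.71} [0.5014 0.1209 0.1   ]
t 14.15 p [0.4864 0.2174 0.288 ] yaw 1.698340487164582 j [ 0.1826  0.1807 -0.7711  1.6109  0.1276  1.4023 -0.4743] F [ 0.0441 -0.6367  0.2247] M [-0.0154 -0.0017 -0.0361] w 0.999 g 0.0
```

View pics/w5.png

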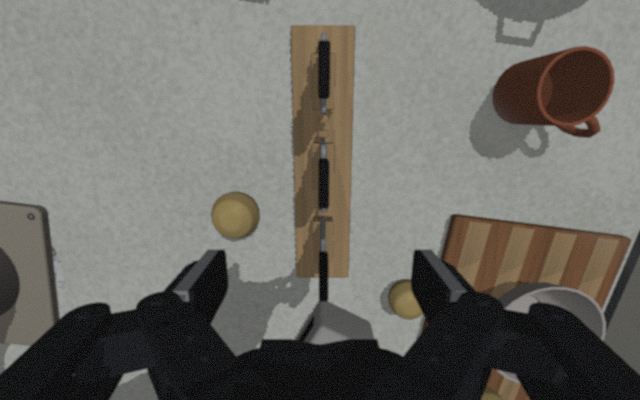

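Run:
```python
from h import *
o=sensors.get_obs(); state()
c=plane("wrist",(323.7,184),.135,o); print(c, plane("wrist",(323.7,70),.135,o),plane("wrist",(323.7,276),.135,o))
delta([c[0],c[1],.118],down(1.70))
```

```text
t 14.15 p [0.4864 0.2174 0.288 ] yaw 1.698340487164582 j [ 0.1826  0.1807 -0.7711  1.6109  0.1276  1.4023 -0.4743] F [ 0.0441 -0.6367  0.2247] M [-0.0154 -0.0017 -0.0361] w 0.999 g 0.0
[0.489  0.2248 0.135 ] [0.4763 0.3214 0.135 ] [0.5012 0.1314 0.135 ]
shift [0.0071 0.0036 0.17  ] turn [-0.0004  0.0004 -0.0017]
```

```bash
python3 -m inch '[[[0.005,0.0035,0.05,0,0,0,-1],[0.005,0.0035,0.1,0,0,0,-1],[0.005,0.0035,0.14,0,0,0,-1],[0.005,0.0035,0.166,0,0,0,-1],[0.005,0.0035,0.166,0,0,0,-1],[0.005,0.0035,0.166,0,0,0,1],[0.005,0.0035,0.166,0,0,0,1],[0.005,0.0035,0.166,0,0,0,1],[0.005,0.0035,0.166,0,0,0,1],[0.005,0.0035,0.166,0,0,0,1]]]' 60
python3 -m inch '[[[0,0,0,0,0,0,1],[0,0,0,0,0,0,1]]]'
python3 -c "
from h import *
state()"
```

```text
clock: 15.15
position: [0.4891, 0.2241, 0.1229]
ee_rot: [0.66, 0.751, 0.0, 0.0]
ft_force: [-0.7, 0.2, -0.4]
grip_width: 0.145
grasp_force: 0.0
clock: 15.35
position: [0.4892, 0.2242, 0.123]
ee_rot: [0.66, 0.751, 0.0, 0.0]
ft_force: [-1.3, 0.2, 6.6]
grip_width: 0.107
grasp_force: 59.3
t 15.35 p [0.4892 0.2242 0.123 ] yaw 1.699694538137935 j [ 0.1233  0.3419 -0.7424  1.8085  0.2592  1.0896 -0.5824] F [-1.2611  0.1743  6.5663] M [-0.1403  0.2069  0.0191] w 0.107 g 59.30141866207123
```

```bash
cat >> h.py <<'E'
F=np.array([.4782,-.2863,.2323]); CY=1.6189; t20=np.radians(20)
cx=np.array([np.cos(CY)*np.cos(t20),np.sin(CY)*np.cos(t20),np.sin(t20)]); cy=np.array([-np.sin(CY),np.cos(CY),0]); cz=np.cross(cx,cy)
RT=np.column_stack([-cy,-cx,-cz])
def tgt(back=0,lat=0): return F+.0655*cz+back*cx-lat*cy
E
python3 -m inch '[[[0,0,-0.01,0,0,0,1],[0,0,-0.025,0,0,0,1],[0,0,-0.05,0,0,0,1],[0,0,-0.085,0,0,0,1],[0,0,-0.12,0,0,0,1],[0,0,-0.155,0,0,0,1],[0,0,-0.19,0,0,0,1],[0,0,-0.21,0,0,0,1],[0,0,-0.22,0,0,0,1],[0,0,-0.22,0,0,0,1]]]'
python3 - <<'E'
from h import *
state(); print(tgt(.1),tgt(0)); delta(tgt(.1),RT); delta([.49,-.05,.40],down(1))
E
```

```text
clock: 16.35
position: [0.4889, 0.2244, 0.3437]
ee_rot: [0.66, 0.751, 0.001, 0.001]
ft_force: [0.5, 0.6, -2.0]
grip_width: 0.106
grasp_force: 58.7
t 16.35 p [0.4889 0.2244 0.3437] yaw 1.7000240771833226 j [ 0.1729  0.174  -0.7795  1.5027  0.1228  1.513  -0.4766] F [ 0.5321  0.6319 -1.9812] M [-0.0319  0.0202 -0.0468] w 0.106 g 58.655208349227905
[ 0.4748 -0.2148  0.3281] [ 0.4793 -0.3087  0.2938]
shift [-0.4338 -0.0707  0.0153] turn [0.2668 0.2861 1.6338]
shift [-0.2722 -0.0342 -0.0565] turn [ 0.0018 -0.0011  0.7   ]
```

```bash
python3 -m inch '[[[-0.018,-0.003,0.001,0.011,0.012,0.068,1],[-0.05,-0.008,0.002,0.03,0.033,0.19,1],[-0.085,-0.014,0.003,0.052,0.056,0.32,1],[-0.119,-0.019,0.004,0.073,0.078,0.448,1],[-0.152,-0.025,0.005,0.094,0.1,0.573,1],[-0.186,-0.03,0.006,0.114,0.123,0.7,1],[-0.22,-0.036,0.008,0.135,0.145,0.827,1],[-0.253,-0.041,0.009,0.156,0.167,0.953,1],[-0.287,-0.047,0.01,0.176,0.189,1.08,1],[-0.32,-0.052,0.011,0.197,0.211,1.206,1]]]'
python3 - <<'E'
from h import *
state(); delta(tgt(.1),RT)
E
```

```text
clock: 17.35
position: [0.4776, -0.1014, 0.3299]
ee_rot: [0.962, 0.236, -0.005, -0.136]
ft_force: [0.9, 1.0, -1.4]
grip_width: 0.106
grasp_force: 58.6
t 17.35 p [ 0.4776 -0.1014  0.3299] yaw 0.4727699009248396 j [ 0.6289  0.1282 -0.3947  1.571  -0.1886  1.5873 -0.8472] F [ 0.9257  0.9703 -1.4198] M [-0.4442 -0.1497 -0.0518] w 0.106 g 58.62585246562958
shift [-0.0542  0.0959 -0.0274] turn [0.0683 0.0776 0.4209]
```

```bash
python3 -m inch '[[[-0.015,0.027,-0.008,0.019,0.022,0.118,1],[-0.03,0.052,-0.015,0.038,0.043,0.231,1],[-0.044,0.078,-0.022,0.056,0.063,0.34,1],[-0.05,0.089,-0.025,0.063,0.072,0.39,1],[-0.054,0.096,-0.027,0.068,0.078,0.421,1],[-0.054,0.096,-0.027,0.068,0.078,0.421,1],[-0.054,0.096,-0.027,0.068,0.078,0.421,1]]]'
python3 - <<'E'
from h import *; import cv2
o=state(); s=imaging.camera("scene"); t=imaging.camera("top"); w=imaging.camera("wrist")
cv2.imwrite("pics/s6.png",s);cv2.imwrite("pics/t6.png",t)
f=lambda im,x,y,w,h,k:cv2.resize(im[y:y+h,x:x+w],None,fx=k,fy=k,interpolation=cv2.INTER_CUBIC)
cv2.imwrite("pics/z6.png",np.vstack([np.hstack([f(s,210,65,133,100,3),f(t,370,165,133,100,3)]),np.hstack([cv2.resize(w,(399,250)),np.zeros((250,399,3),np.uint8)])]))
delta(tgt(0),RT)
for c in("scene","top"):
  for n in("slotted_plate","plate_mid","focus"): print(c,n,spotter.look_for(n,c)[:1])
E
```

```text
clock: 18.05
position: [0.4767, -0.2118, 0.329]
ee_rot: [0.984, 0.028, -0.003, -0.173]
ft_force: [-0.1, 0.2, -1.9]
grip_width: 0.104
grasp_force: 58.6
t 18.05 p [ 0.4767 -0.2118  0.329 ] yaw 0.056629078127356694 j [ 0.7387  0.2222 -0.2708  1.4767 -0.2425  1.6248 -1.0363] F [-0.148   0.1683 -1.8852] M [-0.4571 -0.0005  0.019 ] w 0.104 g 58.621360659599304
shift [-0.003   0.103   0.0005] turn [ 0.0017 -0.0008  0.009 ]
scene slotted_plate [{'pixel': [293.6, 126.9], 'conf': 0.88}]
scene plate_mid [{'pixel': [295.8, 127.2], 'conf': 0.85}]
scene focus [{'pixel': [236.1, 104.4], 'conf': 0.94}]
top slotted_plate [{'pixel': [379.5, 218.7], 'conf': 0.7}]
top plate_mid [{'pixel': [382.2, 215.1], 'conf': 0.61}]
top focus [{'pixel': [433.1, 238.5], 'conf': 0.49}]
```

View pics/z6.png

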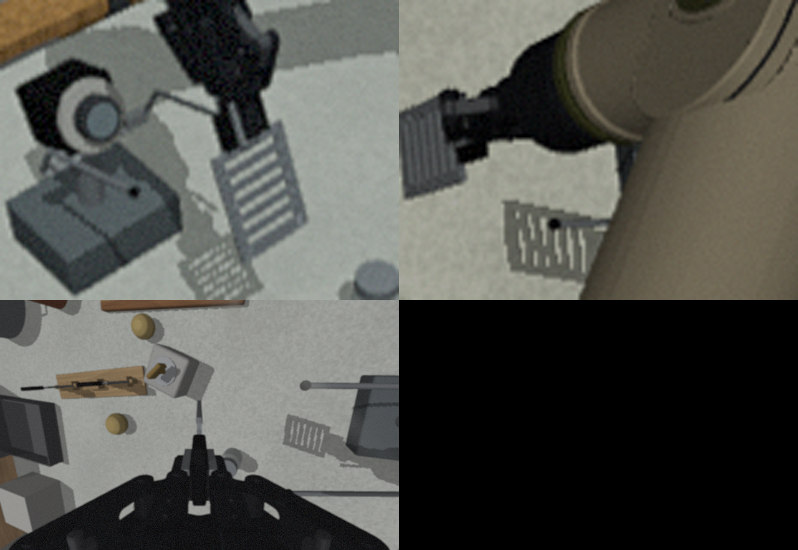

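Run:
```python
from h import *
o=state(); R=Ro.from_quat(o["ee_rot"]).as_matrix()
mid=o["position"]+R@[0,0,.0655]
k=imaging.calibration("scene")
def pr(X): q=k["mtx"]@(k["R"]@X+k["t"]); return q[:2]/q[2]
# tool x=-plate lateral; y thickness; z down
for (a,b),m in zip([(-1,-1),(1,-1),(1,1),(-1,1)],[(304,105.7),(280.7,119.3),(291,152.3),(312.3,139)]):
    for th in (0,):
        print((a,b),pr(mid+R@[a*.035,0,b*.0475]),m)
print("pix per mm x,z",(pr(mid+R@[.001,0,0])-pr(mid)),pr(mid+R@[0,0,.001])-pr(mid), "y",pr(mid+R@[0,.001,0])-pr(mid))
print(R[:,1]@-cx,R[:,2]@-cz); delta(tgt(0),RT)
```

```text
t 18.5 p [ 0.4764 -0.2131  0.3292] yaw 0.05389890283445211 j [ 0.7394  0.2223 -0.2693  1.4759 -0.2422  1.6249 -1.0369] F [-0.072   0.0439 -1.3596] M [-0.475   0.0043 -0.0186] w 0.107 g 58.621684312820435
(-1, -1) [303.4956 103.5753] (304, 105.7)
(1, -1) [280.3522 117.5184] (280.7, 119.3)
(1, 1) [290.9773 151.9671] (291, 152.3)
(-1, 1) [312.6562 137.8895] (312.3, 139)
pix per mm x,z [-0.3199  0.2004] [0.1038 0.3615] y [-0.2554 -0.1084]
0.9999768273011344 0.9999978153034882
shift [-0.0024  0.1019  0.0007] turn [ 0.0018 -0.0011  0.0066]
```

```bash
python3 -m inch '[[[0,0.01,0,0,0,0.005,1],[-0.001,0.03,0,0.002,-0.001,0.007,1],[-0.002,0.05,0,0.002,-0.001,0.007,1],[-0.002,0.07,0,0.002,-0.001,0.007,1],[-0.002,0.085,0,0.002,-0.001,0.007,1],[-0.002,0.095,0,0.002,-0.001,0.007,1],[-0.002,0.102,0,0.002,-0.001,0.007,1],[-0.002,0.102,0,0.002,-0.001,0.007,1],[-0.002,0.102,0,0.002,-0.001,0.007,1],[-0.002,0.102,0,0.002,-0.001,0.007,1]]]'
python3 - <<'E'
from h import *; import cv2
o=state(); s=imaging.camera("scene"); t=imaging.camera("top"); w=imaging.camera("wrist")
f=lambda im,x,y,w,h,k:cv2.resize(im[y:y+h,x:x+w],None,fx=k,fy=k,interpolation=cv2.INTER_CUBIC)
cv2.imwrite("pics/z7.png",np.hstack([f(s,235,80,80,80,5),f(t,380,170,80,80,5)]))
R=Ro.from_quat(o["ee_rot"]).as_matrix(); print("y.cx",R[:,1]@-cx,R[:,2]@-cz); delta(tgt(0),RT)
mid=o["position"]+R@[0,0,.0655]
for c in("scene","top"):
  k=imaging.calibration(c)
  def pr(X): q=k["mtx"]@(k["R"]@X+k["t"]); return q[:2]/q[2]
  for a,b in [(-1,-1),(1,-1),(1,1),(-1,1)]: print(c,(a,b),pr(mid+R@[a*.035,0,b*.0475]))
  print(pr(mid+R@[.001,0,0])-pr(mid),pr(mid+R@[0,.001,0])-pr(mid),pr(mid+R@[0,0,.001])-pr(mid))
E
```

```text
clock: 19.5
position: [0.4799, -0.3085, 0.2949]
ee_rot: [0.985, 0.024, -0.004, -0.174]
ft_force: [-0.3, 0.1, -1.3]
grip_width: 0.111
grasp_force: 58.6
t 19.5 p [ 0.4799 -0.3085  0.2949] yaw 0.04823811628393489 j [ 0.8032  0.3668 -0.2156  1.3633 -0.2016  1.6305 -0.9197] F [-0.331   0.052  -1.3007] M [-0.4853 -0.082  -0.0066] w 0.111 g 58.62049341201782
y.cx 0.9999999273721615 0.9999998575780188
shift [-0.0005  0.0002  0.0009] turn [ 0.     -0.0004 -0.0001]
scene (-1, -1) [278.9964  94.2083]
scene (1, -1) [256.5893 107.018 ]
scene (1, 1) [267.8277 139.9438]
scene (-1, 1) [288.8818 126.9956]
[-0.3102  0.1842] [-0.2238 -0.096 ] [0.1109 0.3455]
top (-1, -1) [432.006  225.3745]
top (1, -1) [428.5216 195.1744]
top (1, 1) [406.8123 203.3494]
top (-1, 1) [409.7269 231.0602]
[-0.0454 -0.4128] [ 0.3612 -0.0028] [-0.2308  0.0729]
```

View pics/z7.png

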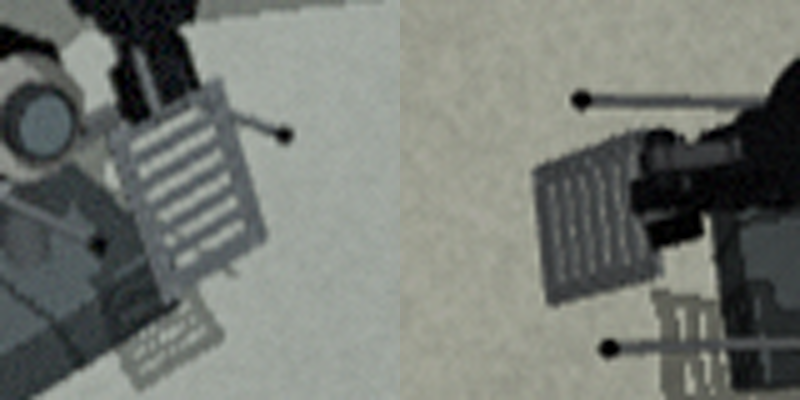

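```bash
python3 -m inch '[[[0,0,0,0,0,0,1],[0,0,0,0,0,0,1],[0,0,0,0,0,0,1],[0,0,0,0,0,0,1],[0,0,0,0,0,0,1]]]'
python3 -c "
from h import *
state(); delta(tgt(0),RT)
from workcell import order
print(order.hand_in())"
```

```text
clock: 20.15
position: [0.4796, -0.3092, 0.2944]
ee_rot: [0.985, 0.023, -0.004, -0.174]
ft_force: [0.6, 0.2, -1.7]
grip_width: 0.103
grasp_force: 58.6
t 20.15 p [ 0.4796 -0.3092  0.2944] yaw 0.047112714745704186 j [ 0.8038  0.3677 -0.2149  1.3632 -0.2014  1.6304 -0.9196] F [ 0.5852  0.2234 -1.7222] M [-0.45   -0.0346  0.0181] w 0.103 g 58.62046658992767
shift [-0.0003 -0.0003  0.0007] turn [-0.0004 -0.0002 -0.001 ]
the job is handed in; nothing more can be done
None
```

I wound the timer key until it met a hard stop, about 3.2 rad of turning over two grips. The slotted plate is held still at the camera's focus, centred to within about 1–2 mm by the images, and the other two plates are still in the rack. I handed the job in at 20 s; no verdict came back.

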